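# Lean the weather board on the crates and load the feeder tray

### The job

The plywood weather board leaning on the bird feeder blocks its tray. Tip the board across so that it leans against the stacked crates instead, and slide its foot in until it is about 50 mm out from the crates; then pull the feeder's tray fully out, set the oblong seed block (not the round cake) flat in it, and push the tray fully home. Leave the board leaning there and do not disturb anything else.

Things in the scene. Friction and masses are not known exactly. Their poses are not given: they have to be found in the camera images.
- feeder: wooden bird feeder, fixed, a box 240 mm wide (x), 140 deep and 115 high with a flat dark roof 270 mm wide and a low batten (15 mm high) with a wire loop along the roof's rear edge. Origin: on the bench, at the middle of its front, in the plane of the front opening. Its y axis points out of the front, the way the tray is pulled, towards the crates; x along the front; z up. The roof's eave stands 8 mm out from the front (y = 8 mm), its top at 115 mm
- tray (a joint): how far the feeder's tray is pulled out along the feeder's y, m: 0 fully home, 0.09 fully out; slides with about 1.2 N of friction and stays where it is left. The tray is open on top; its wooden front panel (236 mm wide, 10 mm thick, 10 to 85 mm above the bench) lies in front of the feeder's front, so at joint value j its outer face is at feeder y = j + 10 mm
- tray_handle (a point): middle of the tray's steel bar handle, 60 mm out from the feeder's front when shut (50 mm out from the panel), 78 mm above the bench, near the panel's -x end (feeder x = -85 mm). The bar is round, 8 mm thick, 50 mm long along the feeder's x, with a leg to the panel at each end; moves with the tray; axes as the feeder's
- tray_floor (a point): middle of the tray's inner floor, 16 mm above the bench; moves with the tray; axes as the feeder's. Inside, the tray is 198 mm along x and 118 mm along y, side and rear walls 34 mm above the floor, front panel 69 mm above it. Fully out, the part of it in front of the eave (82 mm along y) is open from above; the cavity has about 70 mm headroom over the floor
- board_foot (a point): loose plywood weather board, 110 mm wide (its x), 10 mm thick (y), 200 mm long (z), about 0.18 kg: this is the middle of its foot edge, which stands on the bench. z points up along the board to its head, x along its width. At the start it leans about 23 degrees on the feeder's eave, its head about 70 mm above the roof and its foot about 63 mm out from the feeder's front
- board_head (a point): middle of the board's head edge, 200 mm from its foot; same axes
- crates: two shallow stacked crates, blue below and yellow above, fixed, with a plywood lid on top: a block 240 mm wide (x), 300 mm deep (y), 140 mm high with upright faces. Origin: on the bench at the middle of the foot of the face turned to the feeder; y points away from the feeder into the crates, x along the face, z up. The face stands 172 to 187 mm from the feeder's front. A foot 50 mm out from the crates has y = -50 mm in this frame
- block_mid (a point): centre of the loose oblong seed block, brown, 44 mm (x) by 60 mm (y) by 50 mm high (z), about 0.12 kg, lying on top of the crates (so its centre is 165 mm above the bench)
- round_cake: bystander: loose round seed cake of the same brown, 62 mm across and 40 mm high, on top of the crates; origin under its middle. It and the oblong block may have swapped places
- bowl: bystander: loose white ceramic bowl, 100 mm across, 45 high, on top of the crates; origin under its middle
- jug: bystander: loose aluminium measuring jug, 84 mm across, 110 high, handle at its +y; on the bench; origin under its middle
- tongs: bystander: loose steel tongs lying flat on the bench, 180 mm long along x, about 6 mm high; origin at mid-length on the bench
- jar: bystander: loose glass jar with a steel lid, 72 mm across, 100 high, on the bench; origin under its middle
- brush: bystander: loose hand brush lying on the bench along its x; origin under its middle
- board: the same weather board as a whole; origin at its foot as board_foot
- block: the same seed block as a whole; origin under its middle
There are look-alikes about, which are no part of the job. Leave any white look-alike of the block alone. Of the things that look like the board, the larger one is meant.

How it is judged (in metres and radians):
On the way, in this order (a step that is already met when the one before it is completed fails the run):
1. the board leans on the crates, its foot on the bench 25 to 75 mm out from them (y of board_foot in the frame of crates between -0.075 and -0.025 m and y of board_head in the frame of crates above -0.002 m and height (world z) of board_foot below 0.012 m and angle between board_head's own z axis and vertical above 0.12 rad), for 0.2 s.
2. the tray is pulled fully out (at least 80 mm) (value of joint tray above 0.08 m), for 0.1 s.
3. the oblong seed block lies flat on the floor of the pulled-out tray (x of block_mid in the frame of tray_floor between -0.09 and 0.09 m and y of block_mid in the frame of tray_floor between -0.05 and 0.05 m and z of block_mid in the frame of tray_floor between 0.019 and 0.03 m and angle between block_mid's own z axis and vertical below 0.15 rad and value of joint tray above 0.05 m), for 0.2 s.
At the end, for the whole second after the job is handed in: The board leans on the crates: its foot on the bench with its middle 25 to 75 mm out from the crates' face, its head at or over the crates' rim and at least 7 degrees off upright. The oblong seed block lies flat on the tray's floor, and the tray is home within 5 mm. All at rest (all of step 1 and x of block_mid in the frame of tray_floor between -0.09 and 0.09 m and y of block_mid in the frame of tray_floor between -0.05 and 0.05 m and z of block_mid in the frame of tray_floor between 0.019 and 0.03 m and angle between block_mid's own z axis and vertical below 0.15 rad and value of joint tray below 0.005 m and linear speed of each of board, block below 0.02 m/s); the robot touches nothing.
It fails at once if the round cake, bowl, jug, tongs, jar or brush is moved more than 25 mm (distance of any of round_cake, bowl, jug, tongs, jar, brush from where it was at the start of the episode above 0.025 m).
It fails at once if the board is knocked flat (angle between board_head's own z axis and vertical above 1.2 rad).
It also fails if it takes over 72 s, if anything falls off the work surface, if the arm or the gripper's body presses on something with over 40 N, if the wrist force passes 120 N, or if a joint passes its speed limit or range.

### The arm

A 6-joint arm with a two-finger parallel gripper is mounted at the origin on the work surface. World frame = base frame: x ahead of the robot, y to its left, z up, the work surface at z = 0. Lengths are in mm, angles in rad, forces in N, time in s.
With the tool pointing down it reaches from about 350 to 775 mm from the base axis. Payload 7.3 kg.
Tool frame: the origin (TCP) lies at the very end of the fingers, on their centre line; the grasp point (between the pads) lies 19 mm behind it; x points along the fingers, z is the direction in which the jaws open and shut, and the axes are right-handed (so a half turn about x gives the same grasp; the last joint's range is limited). The gripper opens to 92 mm and grips with 3 to 60 N. Pads are 19 mm wide; open, the fingers measure 130 mm over their backs; the gripper's body (75 mm by 190 mm) begins 47 mm behind the grasp point.
Start: joints at [-1.263, 0.342, 1.524, -0, 1.275, -0.146], TCP at [230.176, -471.873, 226.741] pointing down, gripper open.
Joint ranges: [-2.53, 2.53], [-0.77, 2.02], [0.04, 2.7], [-1, 4.14], [0.28, 2.66], [-3.11, 3.11]. Speed limits (rad/s): [2.57, 2.57, 3.14, 3.14, 3.14, 3.14].

### API

Orientations are given as [roll, pitch, yaw] about the fixed x, y, z axes, in that order (R = Rz(yaw) Ry(pitch) Rx(roll)).
In Python, from plant import * gives the robot as it stands.
- The arm moves only by the tool carry_out, never from a script. Its argument "rows" is a list of rows, each a list of 4 numbers: the shift along the world's x, y, z in mm, then the turn about the world's z in degrees. In form: [[x, y, z, twist], ...]. A call has 1 to 20 rows; each row is the pose to reach, as a shift and turn from the pose measured when the call began; what a row does not reach only later rows make up. A row lasts 1/12 s, in which the tool goes at most 41.7 mm and 7.16 degrees, less where a joint would pass 70% of its speed; a pose out of reach is approached as far as the arm can. A call with a gripper value outside its range is refused whole. "hand" is the finger opening in mm, from 0 to 91.8, set as the call begins (left out, the last holds). The fingers move at their own pace and stop on an object; the grip force is fixed at half the most. Time passes only in rows, so rows that repeat a pose let the fingers close. It gives the time, the measured TCP pose, the force and the opening at its end, in the units of the state.
- get_obs(): the state, without advancing time (a new reading comes with each control period).
- capture(name): name is "side" or "top"; returns the picture (480x640x3 uint8, red, green, blue); there is no depth.
- camera_info(name): a dict with "camera_matrix" (3x3 intrinsics, pixels), "dist" ([k1, k2, p1, p2, k3] as OpenCV has them; the pictures are not rectified), "pose" (4x4, takes a point from camera to world coordinates). Camera axes: x right, y down, z forward; pixel columns grow to the right and rows downward; lengths in mm; the calibration is good to about 2 mm. A picture is of the moment at which its call begins. camera_info takes no time and is no camera call.
- close_job(): hands the job in, once; it reports no verdict.
The state is a dict: "time": time; "joint_positions": joint angles; "dq": joint speeds; "tau": joint torques, N m; "tool_pos": TCP position; "tcp_rot": TCP orientation; "contact_force": force on the tool from outside, world axes, zero at the start; "moment": the same for the moment, N m; "grip_width": finger opening in mm.
Only numpy, scipy, OpenCV 4.12 (cv2) and the standard library are available. Lean on these libraries where they do the work, as an engineer would, in place of code of your own. Each camera call takes 0.05 s, during which the arm holds its last target. There are 200 camera calls.

## Working session

There is one attempt and no reset: what is moved stays moved. The work goes in short steps, Python scripts to look and compute and a tool call to move; the robot and the scene stay as the last step left them, time stands still between calls to the robot, and variables do not carry over. Pictures are saved under pics/ and viewed, about 8 in all and at most 12, crops included, and the job is handed in when it is done.

Besides the shell and the picture viewer there is one more tool, called after "Emit:" by a JSON object that holds its "api" and its "payload", one argument or row to a line. carry_out: Moves the arm, as the interface text tells. Its arguments: {"type":"object","properties":{"rows":{"type":"array"},"hand":{"type":"number"}},"required":["rows"]}

```bash
mkdir -p pics; ls
python3 - <<'E'
from plant import *
import cv2
for n in("side","top"):
    cv2.imwrite(f"pics/{n}0.png",capture(n)[:,:,::-1]); c=camera_info(n); print(n,c)
o=get_obs();print(o)
E
```

```text
pics
side {'camera_matrix': array([[453.00748478,   0.        , 327.09932027],
       [  0.        , 453.00748478, 231.45137003],
       [  0.        ,   0.        ,   1.        ]]), 'dist': array([-0.01639443,  0.        ,  0.        ,  0.        ,  0.        ]), 'pose': array([[ 5.40086141e-01,  4.86801734e-01, -6.86535529e-01,
         1.39153702e+03],
       [ 8.41528004e-01, -3.23733766e-01,  4.32466261e-01,
        -6.31635321e+02],
       [-1.17294066e-02, -8.11307907e-01, -5.84501412e-01,
         8.56388646e+02],
       [ 0.00000000e+00,  0.00000000e+00,  0.00000000e+00,
         1.00000000e+00]])}
top {'camera_matrix': array([[517.05862598,   0.        , 324.11491051],
       [  0.        , 517.05862598, 236.42132298],
       [  0.        ,   0.        ,   1.        ]]), 'dist': array([-0.04214817,  0.        ,  0.        ,  0.        ,  0.        ]), 'pose': array([[-1.69456959e-02, -9.94731522e-01,  1.01104121e-01,
         4.04562472e+02],
       [-9.99632577e-01,  1.47155452e-02, -2.27631963e-02,
        -4.71602242e+01],
       [ 2.11554667e-02, -1.01452711e-01, -9.94615400e-01,
         1.26976161e+03],
       [ 0.00000000e+00,  0.00000000e+00,  0.00000000e+00,
         1.00000000e+00]])}
{'time': 0.1, 'joint_positions': array([-1.26302739e+00,  3.42649279e-01,  1.52489722e+00, -1.32360707e-05,
        1.27542896e+00, -1.46043714e-01]), 'dq': array([ 0.00057417, -0.00288998, -0.00265696, -0.00047381,  0.00207521,
        0.00034777]), 'tau': array([ 1.89592778e-03, -4.32002127e+01, -2.44694889e+01,  7.19281775e-02,
        5.26705314e-02, -5.71122609e-05]), 'tool_pos': array([ 230.04255441, -471.51424054,  226.12490031]), 'tcp_rot': array([3.00470225, 1.56941347, 1.88772243]), 'contact_force': array([-0.7096296 ,  0.53479095, -0.39210144]), 'moment': array([ 0.02116248,  0.03596371, -0.03792728]), 'grip_width': 91.67262055187865}
```

View pics/side0.png

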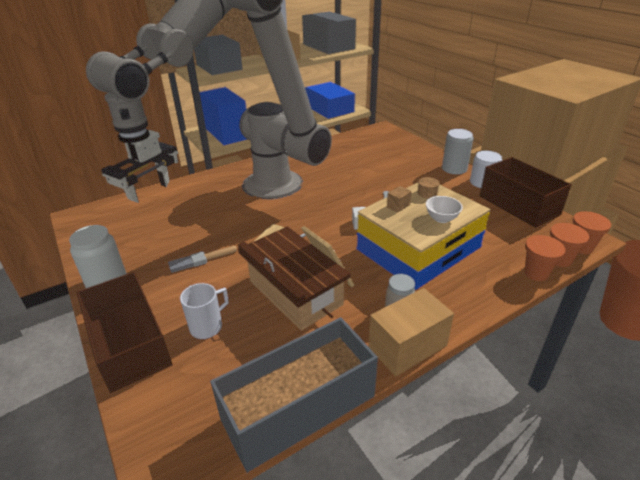

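View pics/top0.png

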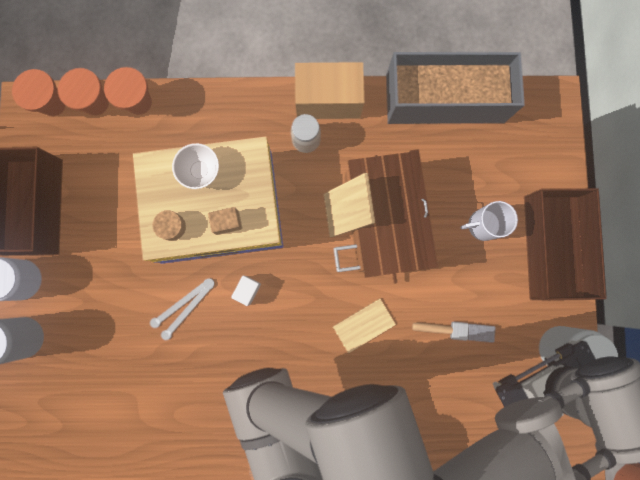

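The top view shows the feeder roof at about (395,213), the board head-side at (350,205), the tray handle at (345,258), the crates at (207,200), the oblong block at (224,220), the round cake at (168,226) and the bowl at (196,166). I'll zoom in to read the corners.

```bash
cat > h.py <<'E'
from plant import *
import cv2, numpy as np
def ray(n,uv):
    c=camera_info(n); K=c["camera_matrix"]; P=c["pose"]
    p=cv2.undistortPoints(np.array(uv,float).reshape(-1,1,2),K,c["dist"]).reshape(-1,2)
    return P[:3,3],np.c_[p,np.ones(len(p))]@P[:3,:3].T
def onz(n,uv,z):
    o,d=ray(n,uv); return o+d*((z-o[2])/d[:,2])[:,None]
def tri(uvt,uvs):
    o1,d1=ray("top",uvt);o2,d2=ray("side",uvs);r=[]
    for a,b in zip(d1,d2):
        s=np.linalg.lstsq(np.c_[a,-b],o2-o1,rcond=None)[0]; p,q=o1+a*s[0],o2+b*s[1]; r.append([*((p+q)/2),np.linalg.norm(p-q)])
    return np.array(r)
def proj(n,X):
    c=camera_info(n); T=np.linalg.inv(c["pose"])
    return cv2.projectPoints(np.array(X,float).reshape(-1,1,3),cv2.Rodrigues(T[:3,:3])[0],T[:3,3],c["camera_matrix"],c["dist"])[0].reshape(-1,2)
def crop(n,x0,y0,x1,y1,f,name):
    im=capture(n)[y0:y1,x0:x1,::-1]
    cv2.imwrite(f"pics/{name}.png",cv2.resize(im,None,fx=f,fy=f,interpolation=cv2.INTER_CUBIC))
def st():
    o=get_obs();print(round(o["time"],2),o["tool_pos"].round(1),o["tcp_rot"].round(3),o["contact_force"].round(1),round(o["grip_width"],1))
E
python3 - <<'E'
from h import *
np.set_printoptions(suppress=True,precision=1)
crop("top",125,130,445,350,2.5,"t1"); crop("side",230,160,500,340,2.9,"s1")
E
```

```text
(no output)
```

View pics/t1.png

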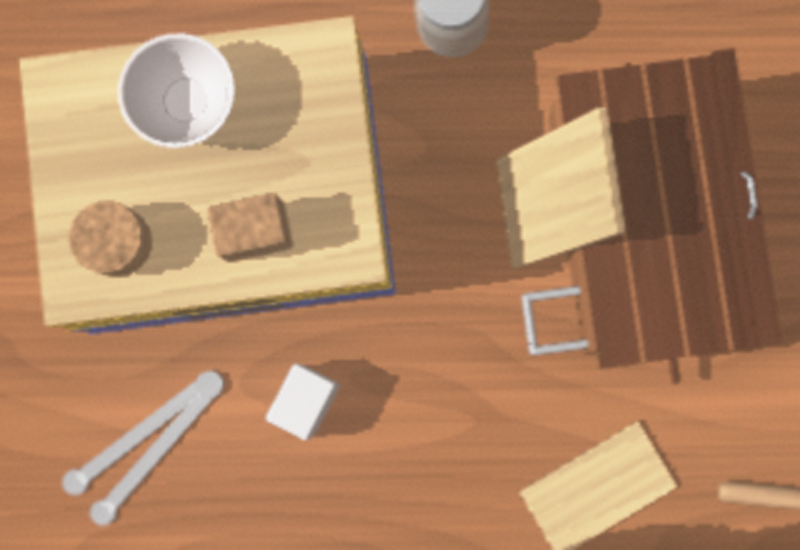

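View pics/s1.png

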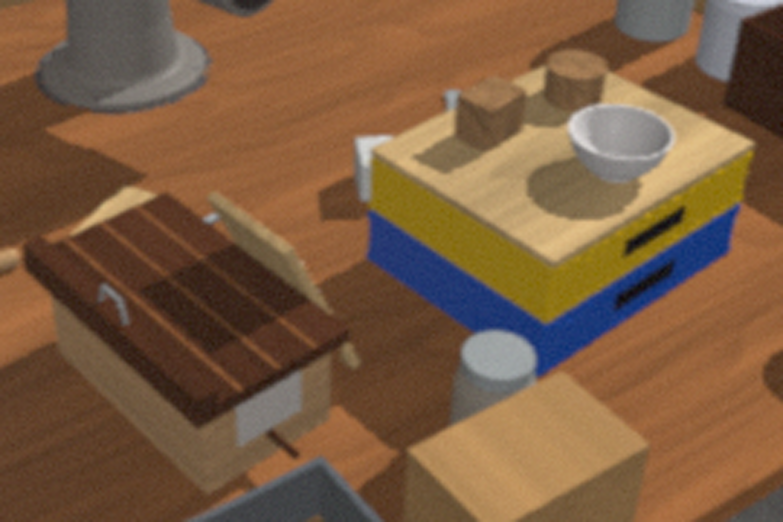

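The enlarged top view gives these crop pixels (full = 125+x/2.5, 130+y/2.5):

- Roof corners: (558,75), (735,50), (778,345), (600,367)
- Lid corners: (20,58), (353,16), (392,288), (44,325)
- Board head edge: (604,108)-(623,235)
- Handle bar: (524,294)-(533,354)
- Oblong block top: about (247,226)

In the side crop, the board head's far corner is at (212,195).

Run:
```python
from h import *
from scipy.spatial.transform import Rotation as R
np.set_printoptions(suppress=True,precision=1)
T=lambda a:np.array(a,float)/2.5+[125,130]
S=lambda a:np.array(a,float)/2.9+[230,160]
roof=onz("top",T([(558,75),(735,50),(778,345),(600,367)]),115);print("roof",roof)
lid=onz("top",T([(20,58),(353,16),(392,288),(44,325)]),140);print("lid",lid)
print("headfar",tri(T([(623,235),(604,108)]),S([(212,195),(325,303)])))
print("head z184",onz("top",T([(623,235),(604,108)]),184))
print("foot",onz("top",T([(498,158),(515,265)]),2))
hb=onz("top",T([(524,294),(533,354)]),78);print("bar",hb)
blk=onz("top",T([(209,207),(274,194),(285,246),(218,258)]),190);print("blk",blk,blk.mean(0))
f=(roof[0]+roof[3])/2; fx=roof[0]-roof[3]+roof[1]-roof[2]; fx/=np.linalg.norm(fx); fy=np.array([-fx[1],fx[0],0])
print("fx",fx,np.degrees(np.arctan2(fx[1],fx[0])))
F=f-8*fy; 
c=(lid[1]+lid[2])/2; cx=lid[0]-lid[3]+lid[1]-lid[2];print("crate yaw",np.degrees(np.arctan2(cx[1],cx[0])))
loc=lambda p:np.c_[(p-F)@fx,(p-F)@fy]
print("F",F,"crate c",loc(c[None]),"lid",loc(lid),"bar",loc(hb),"blk",loc(blk))
o=get_obs();print(R.from_euler("xyz",o["tcp_rot"]).as_matrix())
```

```text
roof [[ 696.6 -131.6  115. ]
 [ 718.5 -295.2  115. ]
 [ 446.9 -324.2  115. ]
 [ 430.  -163.3  115. ]]
lid [[712.4 350.3 140. ]
 [746.5  52.9 140. ]
 [501.5  20.  140. ]
 [473.6 324.  140. ]]
headfar [[ 542.7 -175.6  178.6    8.8]
 [ 671.1 -156.2  132.8   35.3]]
head z184 [[ 539.8 -178.7  184. ]
 [ 649.8 -165.4  184. ]]
foot [[641.5 -78.2   2. ]
 [534.2 -93.2   2. ]]
bar [[ 499.4  -98.3   78. ]
 [ 443.8 -105.5   78. ]]
blk [[567.9 170.4 190. ]
 [578.1 115.7 190. ]
 [533.9 106.4 190. ]
 [524.6 162.5 190. ]] [551.1 138.8 190. ]
fx [1.  0.1 0. ] 6.443289994793528
crate yaw 6.9864753852250105
F [ 564.2 -155.4  115. ] crate c [[ 81. 184.]] lid [[204.  485.9]
 [204.6 186.6]
 [-42.7 181.3]
 [-36.3 486.5]] bar [[ -58.    64.1]
 [-114.    63.1]] blk [[ 40.2 323.3]
 [ 44.3 267.8]
 [ -0.7 263.6]
 [ -3.7 320.4]]
[[-0.   0.9  0.4]
 [ 0.   0.4 -0.9]
 [-1.   0.  -0. ]]
```

Emit:
{"api": "carry_out", "payload": {
  "rows": [
    [25,20,14,-7],
    [60,50,14,-14],
    [95,80,14,-19.4],
    [130,110,14,-19.4],
    [165,140,14,-19.4],
    [200,168,14,-19.4],
    [235,197,14,-19.4],
    [270,226,14,-19.4],
    [305,255,14,-19.4],
    [335,281,14,-19.4],
    [355,298,14,-19.4],
    [365,306,14,-19.4],
    [365,306,14,-19.4],
    [365,306,0,-19.4]
  ],
  "hand": 85
}}

```text
time: 1.37
tool_pos: [597.3, -164.3, 228.0]
tcp_rot: [1.26, 1.567, -0.192]
contact_force: [-1.1, -0.7, 0.4]
grip_width: 85.1
```

Emit:
{"api": "carry_out", "payload": {
  "rows": [
    [0,0,-25,0],
    [0,0,-50,0],
    [0,0,-70,0],
    [0,0,-80,0],
    [0,0,-80,0],
    [0,0,-80,0]
  ]
}}

```text
time: 1.87
tool_pos: [597.3, -164.7, 148.2]
tcp_rot: [1.254, 1.567, -0.199]
contact_force: [0.7, -0.4, -0.2]
grip_width: 84.9
```

Run:
```python
from h import *
crop("side",230,140,500,340,2.9,"s2"); st()
```

```text
1.92 [ 597.8 -164.8  149.2] [ 1.193  1.565 -0.259] [-0.3  0.3 -0.4] 85.1
```

View pics/s2.png

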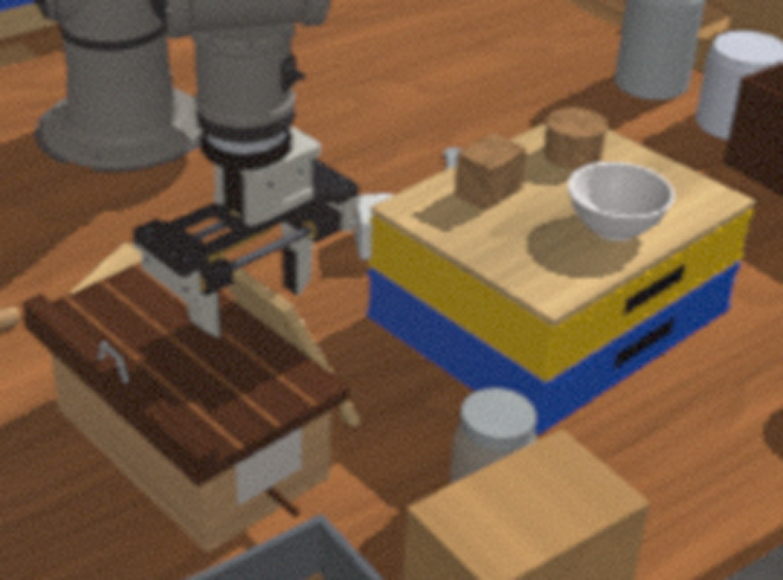

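The picture shows the fingers straddling the board head: the rear finger over the roof at (205,315), the front finger at (297,275). Next I'll bring the board upright with the jaws part open.

Emit:
{"api": "carry_out", "payload": {
  "rows": [
    [0,0,0,0],
    [0,0,0,0],
    [-1,8,1,0],
    [-2,16,2,0],
    [-3,24,4,0],
    [-4,32,5,0],
    [-5,40,6,0],
    [-5,47,8,0],
    [-6,54,9,0],
    [-7,60,10,0],
    [-8,66,10,0],
    [-8,72,10,0],
    [-9,76,10,0],
    [-9,78,10,0],
    [-9,78,10,0]
  ],
  "hand": 40
}}

```text
time: 3.17
tool_pos: [588.8, -86.4, 159.1]
tcp_rot: [1.196, 1.565, -0.256]
contact_force: [-0.3, -0.4, 0.3]
grip_width: 39.9
```

Emit:
{"api": "carry_out", "payload": {
  "rows": [
    [0,0,0,0],
    [0,0,0,0],
    [0,0,0,0],
    [0,0,0,0],
    [0,0,0,0],
    [0,0,0,0]
  ],
  "hand": 0
}}

```text
time: 3.67
tool_pos: [588.8, -86.6, 159.1]
tcp_rot: [1.192, 1.565, -0.26]
contact_force: [-0.7, -0.4, 2.2]
grip_width: 10.1
```

Run:
```python
from h import *
crop("side",230,140,500,340,2.9,"s3"); st()
```

```text
3.72 [588.8 -86.5 159.1] [ 1.182  1.565 -0.27 ] [-0.4  0.4 -0.3] 10.1
```

View pics/s3.png

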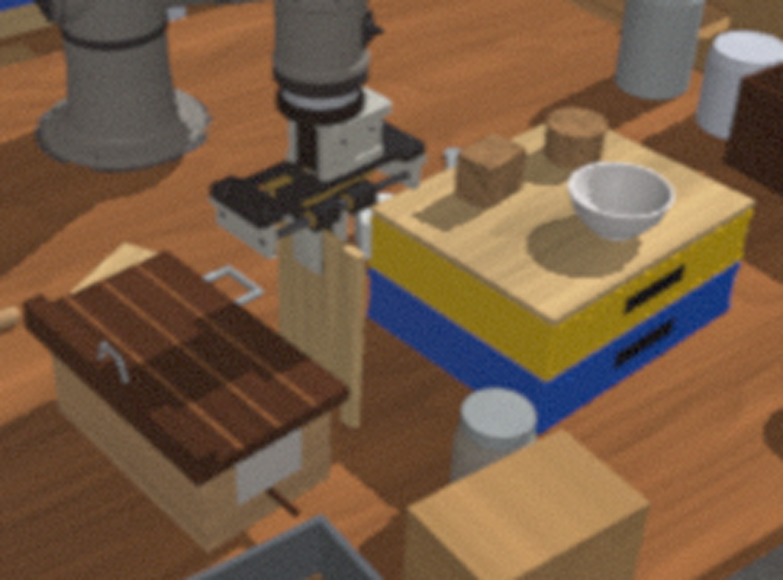

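The board is held upright (opening 10.1 mm) with the crates ahead of it. I'll carry it in and set it down.

Emit:
{"api": "carry_out", "payload": {
  "rows": [
    [0,0,4,0],
    [0,8,5,0],
    [0,18,5,0],
    [0,28,5,0],
    [0,38,5,0],
    [0,48,5,0],
    [0,58,5,0],
    [0,66,5,0],
    [0,70,5,0],
    [0,70,4,0],
    [0,70,2,0],
    [0,70,1,0],
    [0,70,0,0],
    [0,70,0,0]
  ]
}}

```text
time: 4.88
tool_pos: [588.8, -17.0, 159.0]
tcp_rot: [1.173, 1.565, -0.28]
contact_force: [0.5, -0.2, -2.2]
grip_width: 9.8
```

Emit:
{"api": "carry_out", "payload": {
  "rows": [
    [0,0,-0.5,0],
    [0,0,-1,0],
    [0,0,-1.5,0],
    [0,0,-1.5,0]
  ]
}}

```text
time: 5.22
tool_pos: [588.9, -17.2, 159.0]
tcp_rot: [1.227, 1.564, -0.226]
contact_force: [-3.7, 1.1, 9.3]
grip_width: 10.1
```

Emit:
{"api": "carry_out", "payload": {
  "rows": [
    [0,0,0,0],
    [0,0,0,0],
    [0,0,2,0],
    [0,4,3,0],
    [0,8,3,0],
    [-1,13,3,0],
    [-2,18,3,0],
    [-2,23,3,0],
    [-3,28,3,0],
    [-4,33,3,0],
    [-4,38,3,0],
    [-5,43,3,0],
    [-5,48,3,0],
    [-6,53,3,0],
    [-7,57,3,0],
    [-7,60,3,0],
    [-7,60,3,0],
    [-7,60,3,0]
  ],
  "hand": 30
}}

```text
time: 6.72
tool_pos: [581.9, 42.9, 162.0]
tcp_rot: [1.211, 1.564, -0.241]
contact_force: [0.0, -0.1, 0.1]
grip_width: 30.1
```

Emit:
{"api": "carry_out", "payload": {
  "rows": [
    [0,0,0,0],
    [0,0,0,0],
    [0,0,25,0],
    [0,0,60,0],
    [0,0,80,0],
    [0,-40,80,7],
    [0,-80,80,14],
    [-10,-120,80,21],
    [-30,-150,80,28],
    [-50,-180,80,35],
    [-80,-200,80,42],
    [-100,-210,80,49],
    [-120,-210,80,56],
    [-120,-210,80,63],
    [-120,-210,80,70],
    [-120,-210,80,77],
    [-120,-210,80,84],
    [-120,-210,80,90],
    [-120,-210,80,90]
  ],
  "hand": 60
}}

```text
time: 8.3
tool_pos: [461.8, -167.3, 242.1]
tcp_rot: [1.189, 1.564, 1.31]
contact_force: [0.5, -0.1, -0.4]
grip_width: 60.2
```

Run:
```python
from h import *
crop("top",125,130,445,350,2.5,"t2");crop("side",230,140,500,340,2.9,"s4"); st()
```

```text
8.4 [ 461.9 -167.3  242.1] [1.188 1.564 1.302] [-0.4  0.3  1.1] 59.9
```

View pics/t2.png

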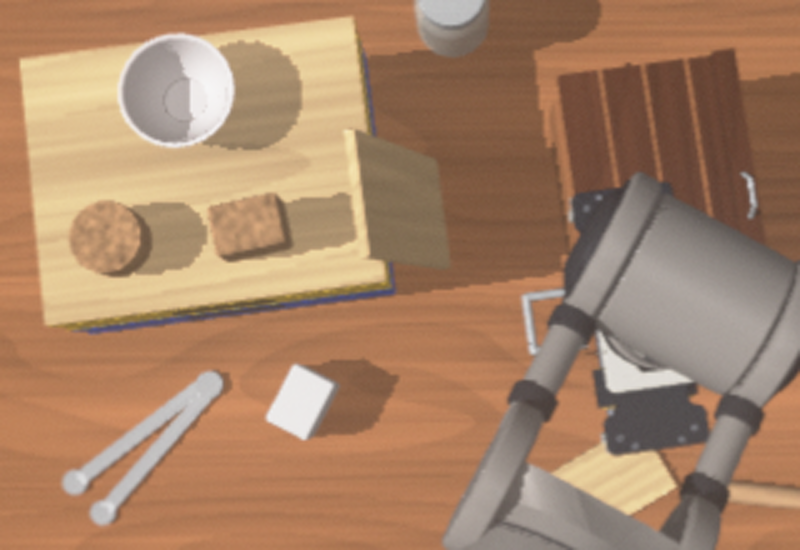

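The board now leans on the crates: head edge (345,130)-(360,258), foot edge (437,158)-(448,267) in the crop.

Run:
```python
from h import *
np.set_printoptions(suppress=True,precision=1)
T=lambda a:np.array(a,float)/2.5+[125,130]
ft=onz("top",T([(437,158),(448,267)]),1);hd=onz("top",T([(345,130),(360,258)]),191)
A,B=np.array([746.5,52.9]),np.array([501.5,20.]);n=np.array([-(A-B)[1],(A-B)[0]]);n/=np.linalg.norm(n)
for p in(ft,hd):print(p,(p[:,:2]-A)@n)
```

```text
[[642.5 -17.6   1. ]
 [533.3 -27.1   1. ]] [-56.  -50.9]
[[631.9  55.6 191. ]
 [522.7  43.5 191. ]] [17.9 20.5]
```

Foot centre is about 48 mm out and the head is past the rim, so that's good. For the tray, I'll put one finger inside the handle loop and the other outside its end.

Emit:
{"api": "carry_out", "payload": {
  "rows": [
    [-8,18,0,0],
    [-16,36,0,0],
    [-16,36,-30,0],
    [-16,36,-65,0],
    [-16,36,-100,0],
    [-16,36,-125,0],
    [-16,36,-150,0],
    [-16,36,-165,0],
    [-16,36,-172,0],
    [-16,36,-172,0],
    [-16,36,-172,0]
  ],
  "hand": 40
}}

```text
time: 9.32
tool_pos: [446.3, -131.5, 70.5]
tcp_rot: [1.129, 1.564, 1.241]
contact_force: [-0.2, -0.4, -0.4]
grip_width: 40.3
```

Run:
```python
from h import *
crop("side",230,180,430,330,4,"s5"); st()
```

```text
9.37 [ 446.6 -131.6   71. ] [0.943 1.564 1.055] [-0.1 -0.9  0.4] 39.9
```

View pics/s5.png

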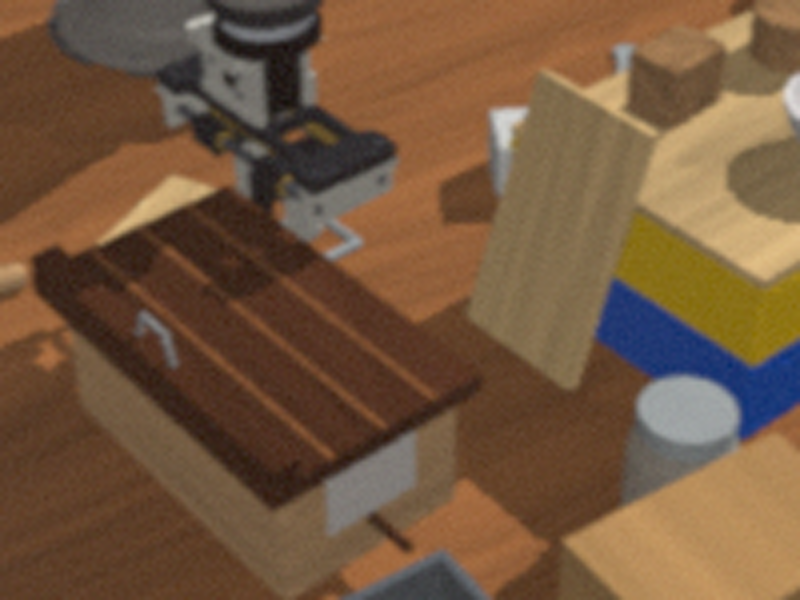

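Emit:
{"api": "carry_out", "payload": {
  "rows": [
    [-1,8,0,0],
    [-2,14,0,0],
    [-2,20,0,0],
    [-3,26,0,0],
    [-4,32,0,0],
    [-4,38,0,0],
    [-5,44,0,0],
    [-6,50,0,0],
    [-6,56,0,0],
    [-7,61,0,0],
    [-7,65,0,0],
    [-7,65,0,0]
  ]
}}

```text
time: 10.37
tool_pos: [439.1, -65.7, 70.9]
tcp_rot: [1.114, 1.564, 1.227]
contact_force: [0.1, 0.8, 0.4]
grip_width: 40.0
```

Emit:
{"api": "carry_out", "payload": {
  "rows": [
    [1,-6,0,0],
    [1,-6,30,0],
    [1,-6,60,0],
    [20,-20,60,0],
    [50,-40,60,0],
    [81,-58,60,0],
    [81,-58,60,0],
    [81,-58,40,0],
    [81,-58,20,0],
    [81,-58,5,0],
    [81,-58,-5,0],
    [81,-58,-5,0]
  ]
}}

```text
time: 11.37
tool_pos: [518.6, -123.5, 63.7]
tcp_rot: [1.686, 1.562, 1.799]
contact_force: [-0.8, 0.9, 0.2]
grip_width: 40.2
```

Emit:
{"api": "carry_out", "payload": {
  "rows": [
    [-1,8,0,0],
    [-2,14,0,0],
    [-2,20,0,0],
    [-3,26,0,0],
    [-4,32,0,0],
    [-4,38,0,0],
    [-5,43,0,0],
    [-6,47,0,0],
    [-6,47,0,0]
  ]
}}

```text
time: 12.12
tool_pos: [514.3, -80.3, 64.4]
tcp_rot: [-0.168, 1.569, -0.051]
contact_force: [0.7, -20.5, -4.3]
grip_width: 40.2
```

Run:
```python
from h import *
crop("side",230,160,430,310,4,"s6"); st()
```

```text
12.17 [514.3 -80.4  64.4] [0.126 1.569 0.242] [  0.9 -19.8  -3.3] 40.0
```

View pics/s6.png

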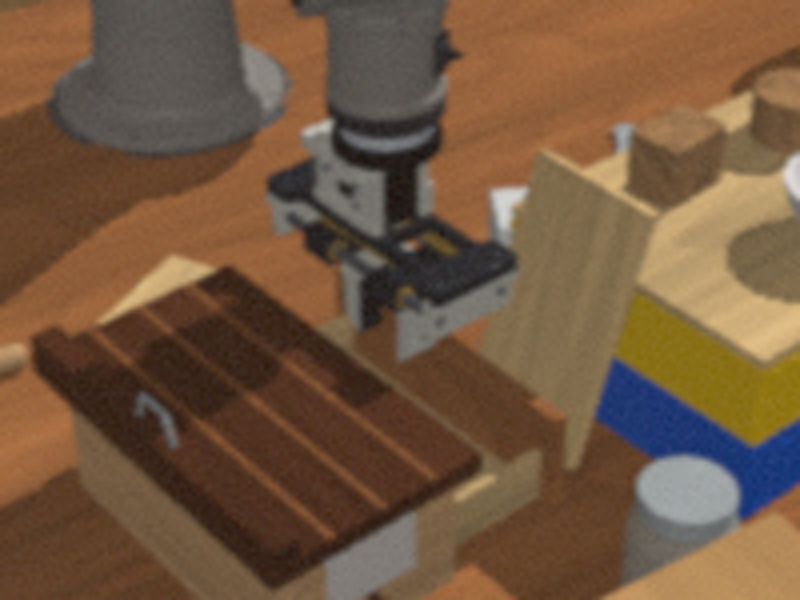

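The tray looks fully out: the finger stopped against its end with 20 N, at about local y 80, so the panel's inner face is at about 90. Next, the block.

Emit:
{"api": "carry_out", "payload": {
  "rows": [
    [1,-10,0,0],
    [1,-10,30,0],
    [1,-10,65,0],
    [1,-10,105,0],
    [1,-10,145,0],
    [1,-10,180,0],
    [6,20,196,2],
    [12,55,196,4],
    [18,90,196,4],
    [24,125,196,4],
    [30,160,196,4],
    [34,195,196,4],
    [37,219,196,4],
    [37,219,196,4],
    [37,219,170,4],
    [37,219,155,4],
    [37,219,155,4]
  ],
  "hand": 88
}}

```text
time: 13.58
tool_pos: [549.1, 138.4, 216.0]
tcp_rot: [2.948, 1.566, 3.134]
contact_force: [-0.9, -0.5, -0.7]
grip_width: 88.1
```

Run:
```python
from h import *
crop("side",330,120,530,270,4,"s7"); st()
crop("top",125,130,445,350,2.5,"t7")
```

```text
13.63 [550.  138.3 218. ] [2.778 1.569 2.964] [ 0.2 -0.6  0.6] 87.6
```

View pics/s7.png

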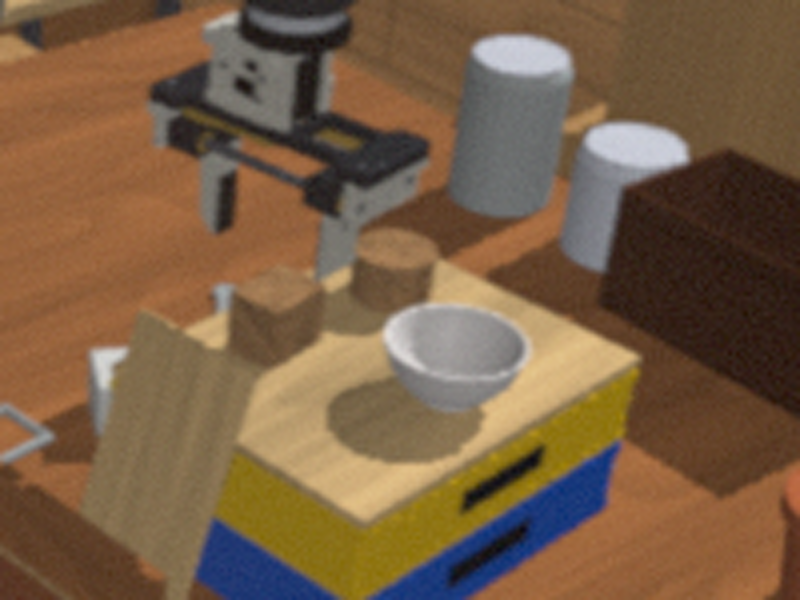

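The open fingers straddle the oblong block, seen at (275,315) in the crop. I'll descend and grip.

Emit:
{"api": "carry_out", "payload": {
  "rows": [
    [1,0,-20,0],
    [1,0,-38,0],
    [1,0,-50,0],
    [1,0,-50,0],
    [1,0,-50,0]
  ]
}}

```text
time: 14.1
tool_pos: [552.4, 138.1, 170.4]
tcp_rot: [0.282, 1.569, 0.467]
contact_force: [-0.9, 0.0, 0.5]
grip_width: 88.5
```

Emit:
{"api": "carry_out", "payload": {
  "rows": [
    [0,0,0,0],
    [0,0,0,0],
    [0,0,0,0],
    [0,0,0,0],
    [0,0,0,0],
    [0,0,0,0],
    [0,0,8,0],
    [0,0,20,0],
    [0,0,20,0]
  ],
  "hand": 30
}}

```text
time: 14.85
tool_pos: [553.5, 138.2, 192.8]
tcp_rot: [0.049, 1.565, 0.234]
contact_force: [0.6, 0.7, -1.3]
grip_width: 44.0
```

Emit:
{"api": "carry_out", "payload": {
  "rows": [
    [0,0,35,0],
    [0,0,70,0],
    [0,-15,77,0],
    [0,-45,77,-2],
    [1,-80,77,-4],
    [2,-115,77,-4],
    [3,-150,77,-4],
    [4,-185,77,-4],
    [5,-215,77,-4],
    [5,-235,77,-4],
    [5,-242,77,-4],
    [5,-242,77,-4],
    [5,-242,50,-4],
    [5,-242,15,-4],
    [5,-242,-20,-4],
    [5,-242,-50,-4],
    [5,-242,-70,-4],
    [5,-242,-80,-4],
    [5,-242,-80,-4]
  ]
}}

```text
time: 16.43
tool_pos: [557.3, -102.0, 110.6]
tcp_rot: [1.048, 1.568, 1.165]
contact_force: [-1.1, 0.2, -0.4]
grip_width: 43.4
```

Run:
```python
from h import *
crop("top",125,130,445,350,2.5,"t8"); st()
```

```text
16.48 [ 558.5 -102.7  112.5] [0.23  1.566 0.346] [-0.3 -0.3 -1.1] 43.5
```

View pics/t8.png

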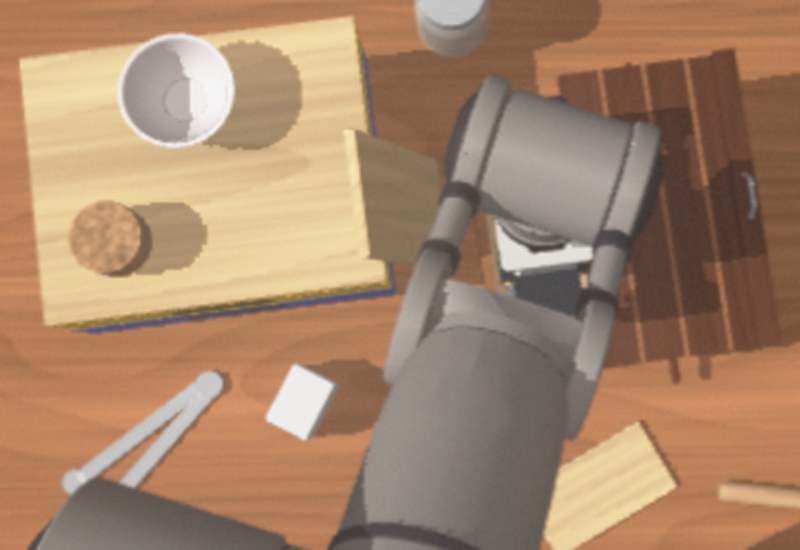

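The view is occluded by the arm, but the board, cake and bowl are unmoved. The measured TCP is at local y of about 53, which clears the panel, so I'll lower carefully.

Emit:
{"api": "carry_out", "payload": {
  "rows": [
    [0,0,-20,0],
    [0,0,-38,0],
    [0,0,-52,0],
    [0,0,-58,0],
    [0,0,-60,0],
    [0,0,-60,0]
  ]
}}

```text
time: 16.98
tool_pos: [559.8, -102.7, 54.9]
tcp_rot: [-0.042, 1.563, 0.074]
contact_force: [-0.7, 0.1, 1.7]
grip_width: 44.0
```

Emit:
{"api": "carry_out", "payload": {
  "rows": [
    [0,0,-2,0],
    [0,0,-4,0],
    [0,0,-5,0],
    [0,0,-5,0]
  ]
}}

```text
time: 17.32
tool_pos: [562.4, -103.2, 53.5]
tcp_rot: [-0.226, 1.557, -0.109]
contact_force: [-0.5, 1.5, 13.3]
grip_width: 43.9
```

Run:
```python
from h import *
import time
for i in range(3):
    capture("side");st();o=get_obs();print(o["moment"].round(3),o["joint_positions"].round(4))
crop("side",270,170,430,290,5,"s9")
```

```text
17.37 [ 562.4 -103.3   53.5] [-0.227  1.557 -0.11 ] [-2.   0.5 14.9] 43.3
[0.116 0.442 0.079] [-0.3173  0.6065  1.6161  0.0037  0.9051 -0.4366]
17.42 [ 562.4 -103.3   53.6] [-0.229  1.557 -0.112] [-1.5  0.6 14.1] 43.5
[0.125 0.437 0.055] [-0.3173  0.6065  1.6161  0.0037  0.9051 -0.4366]
17.47 [ 562.4 -103.2   53.5] [-0.226  1.557 -0.109] [-0.8  0.6 14.3] 43.7
[0.117 0.444 0.081] [-0.3172  0.6065  1.6162  0.0037  0.9051 -0.4366]
```

View pics/s9.png

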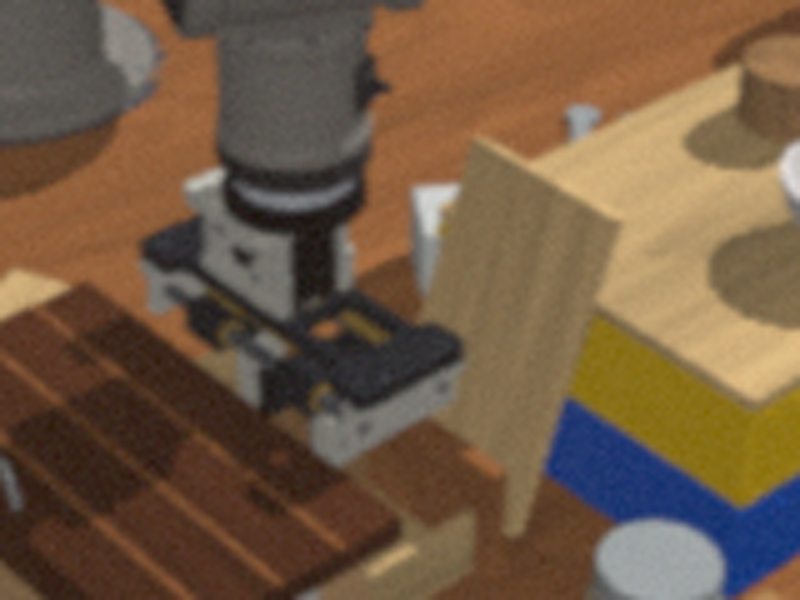

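The side crop shows the gripper over the open tray, clear of roof, panel and board. The 14 N contact came about 4 mm higher than I expected, so the block may be slightly tilted in the grip. I'll ease up and release it, then check the pose numerically.

Emit:
{"api": "carry_out", "payload": {
  "rows": [
    [0,0,1.5,0],
    [0,0,1.5,0],
    [0,0,1.5,0]
  ]
}}

```text
time: 17.77
tool_pos: [563.0, -103.3, 55.7]
tcp_rot: [-0.243, 1.555, -0.126]
contact_force: [-0.3, 1.3, -1.3]
grip_width: 43.3
```

Emit:
{"api": "carry_out", "payload": {
  "rows": [
    [0,0,0,0],
    [0,0,0,0],
    [0,0,0,0],
    [0,0,0,0],
    [0,0,0,0]
  ],
  "hand": 66
}}

```text
time: 18.18
tool_pos: [562.9, -103.3, 55.6]
tcp_rot: [-0.243, 1.555, -0.126]
contact_force: [-0.9, -0.1, -0.2]
grip_width: 65.8
```

Emit:
{"api": "carry_out", "payload": {
  "rows": [
    [0,0,15,0],
    [0,0,40,0],
    [0,0,75,0],
    [0,0,110,0],
    [0,0,145,0],
    [-20,10,150,0],
    [-55,25,150,0],
    [-90,45,150,0],
    [-120,60,150,0],
    [-127,61,150,0],
    [-127,61,150,0],
    [-127,61,150,0]
  ]
}}

```text
time: 19.18
tool_pos: [436.8, -42.7, 206.2]
tcp_rot: [-0.263, 1.553, -0.146]
contact_force: [-0.1, -0.3, -0.0]
grip_width: 65.9
```

Run:
```python
from h import *
np.set_printoptions(suppress=True,precision=1)
st()
for n in("top","side"):
    im=capture(n)[:,:,::-1].copy(); cv2.imwrite(f"pics/{n}10.png",im)
    P=np.array([560,-103,66.]); u,v=proj(n,P)[0].astype(int); print(n,u,v)
    h=cv2.cvtColor(im,cv2.COLOR_BGR2HSV)
    for dv in range(-32,33,4): print(v+dv,[tuple(int(c) for c in h[v+dv,u+du]) for du in range(-32,33,8)])
```

```text
19.18 [436.8 -42.7 206.2] [-0.3  1.6 -0.1] [-0.1 -0.3 -0. ] 65.9
top 335 222
190 [(12, 120, 128), (13, 122, 119), (17, 91, 159), (17, 90, 161), (17, 93, 168), (16, 91, 148), (15, 94, 139), (9, 125, 112), (10, 130, 114)]
194 [(12, 120, 121), (13, 122, 115), (16, 92, 160), (17, 91, 162), (17, 91, 168), (18, 90, 151), (16, 91, 146), (9, 123, 112), (9, 131, 113)]
198 [(12, 120, 127), (12, 127, 122), (17, 91, 157), (17, 91, 160), (18, 91, 165), (17, 90, 151), (17, 91, 146), (9, 124, 113), (9, 123, 120)]
202 [(13, 123, 129), (12, 123, 129), (17, 92, 156), (17, 91, 163), (17, 92, 164), (17, 91, 157), (17, 90, 144), (10, 126, 111), (9, 122, 119)]
206 [(12, 124, 130), (12, 117, 131), (16, 90, 155), (17, 91, 166), (17, 92, 164), (17, 92, 156), (17, 89, 143), (9, 124, 111), (9, 125, 118)]
210 [(12, 120, 130), (11, 122, 128), (14, 99, 147), (18, 91, 165), (17, 91, 163), (17, 90, 156), (16, 90, 141), (10, 122, 109), (10, 129, 115)]
214 [(12, 112, 125), (12, 120, 130), (15, 106, 137), (14, 98, 127), (14, 102, 137), (13, 104, 159), (18, 88, 139), (9, 123, 108), (9, 125, 116)]
218 [(13, 109, 122), (
[... 3120 characters left out ...]
9, 82), (13, 158, 97), (13, 170, 81), (11, 149, 82), (12, 161, 111), (13, 169, 86), (11, 144, 90), (12, 149, 99), (13, 154, 93)]
274 [(9, 142, 81), (12, 156, 80), (10, 153, 110), (10, 162, 85), (10, 127, 84), (10, 137, 93), (10, 151, 93), (17, 112, 114), (19, 111, 120)]
278 [(12, 158, 95), (12, 151, 81), (12, 155, 79), (10, 149, 82), (11, 146, 84), (12, 166, 115), (9, 154, 58), (18, 102, 135), (19, 104, 123)]
282 [(12, 171, 79), (11, 164, 73), (9, 152, 82), (12, 146, 122), (12, 169, 77), (13, 162, 60), (17, 105, 136), (19, 103, 124), (18, 104, 118)]
286 [(11, 155, 79), (13, 158, 121), (11, 155, 82), (11, 171, 70), (11, 145, 67), (13, 112, 107), (18, 102, 122), (17, 104, 118), (17, 107, 117)]
```

Emit:
{"api": "carry_out", "payload": {
  "rows": [
    [-25,0,0,0],
    [-50,0,0,0],
    [-70,0,0,0],
    [-70,0,0,0],
    [-70,0,0,0]
  ],
  "hand": 40
}}

```text
time: 19.7
tool_pos: [368.1, -43.6, 206.0]
tcp_rot: [-0.262, 1.553, -0.147]
contact_force: [0.8, -0.7, 0.5]
grip_width: 41.1
```

Run:
```python
from h import *
np.set_printoptions(suppress=True,precision=1)
st()
im=cv2.medianBlur(capture("top")[:,:,::-1].copy(),3); cv2.imwrite("pics/top11.png",im)
h=cv2.cvtColor(im,cv2.COLOR_BGR2HSV).astype(int)
for v in range(204,242,2): print(v,"".join("#" if h[v,u,0]<=15 and h[v,u,1]>93 and h[v,u,2]>118 else "+" if h[v,u,0]<=15 and h[v,u,1]>93 else "g" if h[v,u,1]<60 else "." for u in range(305,372)))
print([tuple(h[224,u]) for u in range(315,362,2)])
```

```text
19.7 [368.1 -43.6 206. ] [-0.3  1.6 -0.1] [ 0.8 -0.7  0.5] 41.1
204 ##############..................................##++++++++++++#####
206 ##############...................................#+++++++++++++####
208 ##############...................................#+++++++++++++####
210 ###############...................................#++++++++++++####
212 ##############..................##.######.........#+++++++++++++###
214 ###############...########################........#+++++++++++++###
216 ###############..###########################......#+++++++++++++###
218 ###############..###++#####################.......##+++++++++++++##
220 ###########################################........#+++++++++++++##
222 ################..##########################........+++++++++++++##
224 ################..##########################........#++++++++++++##
226 ############################################........#++++++++++++##
228 ############################################........#+++++++++++++#
230 ##################.########++###+++####+++#..........#++++++++++++#
232 #################..#++++
[... 731 characters left out ...]
p.int64(130)), (np.int64(14), np.int64(102), np.int64(125)), (np.int64(14), np.int64(104), np.int64(125)), (np.int64(14), np.int64(104), np.int64(127)), (np.int64(14), np.int64(107), np.int64(172)), (np.int64(14), np.int64(109), np.int64(195)), (np.int64(14), np.int64(109), np.int64(188)), (np.int64(14), np.int64(110), np.int64(188)), (np.int64(14), np.int64(109), np.int64(176)), (np.int64(17), np.int64(91), np.int64(137)), (np.int64(16), np.int64(89), np.int64(137)), (np.int64(17), np.int64(89), np.int64(140)), (np.int64(17), np.int64(91), np.int64(145)), (np.int64(12), np.int64(111), np.int64(122)), (np.int64(10), np.int64(124), np.int64(111)), (np.int64(10), np.int64(125), np.int64(114))]
```

The top-view mask shows the block at columns 322–348, rows 213–231. That is about 62 × 43 mm, so flat-sized and centred where intended. Because of the early contact, I'll probe its top height with closed fingers.

Emit:
{"api": "carry_out", "payload": {
  "rows": [
    [35,-10,0,0],
    [70,-20,0,0],
    [105,-30,0,0],
    [140,-45,0,0],
    [170,-55,0,0],
    [187,-60,0,0],
    [187,-60,-40,0],
    [187,-60,-80,0],
    [187,-60,-110,0],
    [187,-60,-126,0],
    [187,-60,-130,0],
    [187,-60,-130,0]
  ],
  "hand": 0
}}

```text
time: 20.75
tool_pos: [556.1, -103.6, 74.3]
tcp_rot: [-0.234, 1.555, -0.118]
contact_force: [0.2, 0.4, -0.2]
grip_width: 0.2
```

Emit:
{"api": "carry_out", "payload": {
  "rows": [
    [0,0,-2,0],
    [0,0,-4,0],
    [0,0,-6,0],
    [0,0,-8,0],
    [0,0,-8,0]
  ]
}}

```text
time: 21.17
tool_pos: [556.2, -103.7, 66.6]
tcp_rot: [-0.243, 1.554, -0.127]
contact_force: [0.7, -0.4, -0.0]
grip_width: 0.2
```

There was no contact down to 66.6 mm, so the block's top is at its flat height of 66 mm or below. Now I'll push the tray home.

Emit:
{"api": "carry_out", "payload": {
  "rows": [
    [0,0,35,0],
    [0,0,70,0],
    [-10,5,85,0],
    [-45,20,85,0],
    [-80,40,85,0],
    [-110,58,85,0],
    [-120,61,85,0],
    [-120,61,85,0],
    [-120,61,60,0],
    [-120,61,30,0],
    [-120,61,12,0],
    [-120,61,4,0],
    [-120,61,4,0]
  ],
  "hand": 40
}}

```text
time: 22.25
tool_pos: [436.2, -42.9, 69.4]
tcp_rot: [-0.22, 1.557, -0.105]
contact_force: [0.1, 1.0, -0.1]
grip_width: 40.2
```

Emit:
{"api": "carry_out", "payload": {
  "rows": [
    [1,-6,0,0],
    [1,-12,0,0],
    [2,-18,0,0],
    [3,-24,0,0],
    [3,-30,0,0],
    [4,-36,0,0],
    [5,-42,0,0],
    [5,-48,0,0],
    [6,-54,0,0],
    [7,-60,0,0],
    [7,-66,0,0],
    [8,-72,0,0],
    [9,-78,0,0],
    [10,-84,0,0],
    [10,-89,0,0],
    [11,-93,0,0],
    [11,-96,0,0],
    [11,-98,0,0],
    [11,-98,0,0]
  ]
}}

```text
time: 23.83
tool_pos: [447.4, -141.4, 69.4]
tcp_rot: [-0.249, 1.556, -0.134]
contact_force: [0.3, 0.3, 0.2]
grip_width: 39.8
```

Emit:
{"api": "carry_out", "payload": {
  "rows": [
    [0,-2,0,0],
    [1,-4,0,0],
    [1,-6,0,0],
    [1,-8,0,0],
    [1,-8,0,0]
  ]
}}

```text
time: 24.25
tool_pos: [448.4, -147.1, 69.4]
tcp_rot: [0.031, 1.557, 0.146]
contact_force: [2.5, 13.1, 3.7]
grip_width: 39.7
```

Emit:
{"api": "carry_out", "payload": {
  "rows": [
    [-1,10,0,0],
    [-1,10,0,0],
    [-1,10,30,0],
    [-1,10,65,0],
    [-1,10,100,0],
    [-1,10,130,0],
    [-30,-10,140,0],
    [-60,-40,140,0],
    [-80,-75,140,0],
    [-90,-110,140,0],
    [-90,-140,140,0],
    [-90,-160,140,0],
    [-90,-160,140,0],
    [-90,-160,140,0]
  ]
}}

```text
time: 25.42
tool_pos: [357.9, -307.9, 209.1]
tcp_rot: [0.05, 1.557, 0.163]
contact_force: [0.3, -0.7, -0.5]
grip_width: 40.3
```

Run:
```python
from h import *
st()
im=capture("top")[:,:,::-1].copy(); cv2.imwrite("pics/top12.png",im); si=capture("side")[:,:,::-1].copy(); cv2.imwrite("pics/side12.png",si)
t0=cv2.imread("pics/top0.png")
def shift(a,b,x0,y0,x1,y1,m=8):
    r=cv2.matchTemplate(b[y0-m:y1+m,x0-m:x1+m],a[y0:y1,x0:x1],cv2.TM_CCOEFF_NORMED); _,s,_,l=cv2.minMaxLoc(r); return (l[0]-m,l[1]-m,round(s,3))
print("bar",shift(t0,im,330,243,358,275))
print("bowl",shift(t0,im,170,142,222,190),"cake",shift(t0,im,150,208,185,242),"tongs",shift(t0,im,148,276,218,342),"jar",shift(t0,im,288,112,322,155),"jug",shift(t0,im,460,198,520,242))
# board vs after leaning: t2 crop was 2.5x
t2=cv2.resize(cv2.imread("pics/t2.png"),(320,220),interpolation=cv2.INTER_AREA); full=t0.copy(); full[130:350,125:445]=t2
print("board since lean",shift(full,im,258,178,310,240))
```

```text
25.42 [ 357.9 -307.9  209.1] [0.05  1.557 0.163] [ 0.3 -0.7 -0.5] 40.3
bar (2, 0, 0.957)
bowl (0, 0, 0.999) cake (0, 0, 0.999) tongs (0, 0, 0.999) jar (0, 0, 0.999) jug (0, 0, 0.999)
board since lean (0, 0, 0.951)
```

```bash
python3 -c "
from plant import *
print(close_job())"
```

```text
the job is handed in; nothing more can be done
None
```

I finished all the steps and handed the job in at about 25.5 s of the 72 s allowed. The board leans on the crates, and the oblong block is in the tray. The tray is pushed home.

**What I did:** I brought the board upright with part-open jaws, gripped it and carried it across. I set its foot down, then tipped it onto the crates. I pulled the tray out by the handle, then pushed its panel out from inside until it stopped at about 20 N. The block went in, and I pushed the tray home to a 13 N stop.

**Last checks:**
- **Board:** The foot was about 48 mm out and the head about 18–20 mm past the rim, measured after it was tipped. An image match at the end showed no shift since then.
- **Tray:** The handle is about 60 mm from the feeder's front, the shut position. It sits 2 pixels (about 4–5 mm) further in than at the start, so the tray was probably slightly open then.
- **Block:** From above it measured about 62 × 43 mm in the open tray. A fingertip probe met nothing down to 66.6 mm, which fits it lying flat. I could not see it after the tray closed.
- **Other things:** The round cake, bowl, tongs, jar and jug show no shift. I did not compare the brush, but nothing went near it.

**One disagreement:** when I set the block down, the gripper felt the floor about 4 mm earlier than I had worked out. I didn't find the cause. The probe afterwards was consistent with the block being flat.

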